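# Cock the vial knock tester and load it

### The arm

A 6-joint arm with a two-finger parallel gripper is mounted at the origin on the work surface. World frame = base frame: x ahead of the robot, y to its left, z up, the work surface at z = 0. Lengths are in m, angles in rad, forces in N, time in s.
With the tool pointing down it reaches from about 0.2 to 0.875 m from the base axis. Payload 3.4 kg.
Tool frame: the origin (TCP) lies midway between the tips of the shut fingers; the grasp point (between the pads) lies behind it (r.pinch_z is the z of the grasp point in the tool frame, in m); z points along the fingers, y is the line along which they close (so a half turn about z gives the same grasp; the last joint's range is limited). The gripper opens to 94 mm and grips with 3 to 60 N. Pads are 16 mm wide; open, the fingers measure 119 mm over their backs; the gripper's body (75 mm by 177 mm) begins 78 mm behind the grasp point.
Start: joints at [1.212, 0.276, 1.505, -0, 1.361, -0.121], TCP at [0.135, 0.559, 0.205] pointing down, gripper open.
Joint ranges: [-2.89, 2.89], [-0.75, 2.08], [0.22, 2.7], [-1.18, 4.32], [0.11, 2.71], [-2.7, 2.7]. Speed limits (rad/s): [2.57, 2.57, 3.14, 3.14, 3.14, 3.14].

### API

Orientations are given as a 3x3 rotation matrix whose columns are the frame's x, y, z axes.
In Python, from workcell import state, viewer, r gives the robot as it stands. The module is installed in compiled form; this text tells all that it offers.
- The arm moves only by the tool play_rows, never from a script. Its argument "motion" is a list of rows, each an object with "travel": the shift along the world's x, y, z in mm, a list of three; "twist": the turn, a rotation vector about the world's x, y, z in degrees, a list of three. In form: [{"travel": [dx, dy, dz], "twist": [wx, wy, wz]}, ...]. A call has 1 to 12 rows; each row shifts and turns the commanded pose from where the row before left it; what a row does not reach is not made up. A row lasts 1/8 s, in which the tool goes at most 62.5 mm and 10.7 degrees, less where a joint would pass 70% of its speed; a pose out of reach is approached as far as the arm can. A call with a gripper value outside its range is refused whole. "hand" is the opening, from 0 (shut) to 1 (fully open), set as the call begins (left out, the last holds). The fingers move at their own pace and stop on an object; "squeeze" is the grip in N (left out, the last holds). Time passes only in rows, so rows that do not move let the fingers close. It gives the time, the measured TCP pose, the force, the opening and the grip force at its end, in the units of the state.
- state(): the state, without advancing time (a new reading comes with each control period).
- viewer.camera(name): name is "scene" or "top" or "wrist"; returns the picture (400x640x3 uint8, red, green, blue); there is no depth.
- viewer.get_calibration(name): a dict with "fx", "fy", "cx", "cy" (pixels), "dist_coeffs" ([k1, k2, p1, p2, k3] as OpenCV has them; the pictures are not rectified), "cam_to_world" (4x4, takes a point from camera to world coordinates). Camera axes: x right, y down, z forward; pixel columns grow to the right and rows downward; lengths in m; the calibration is good to about 2 mm. A picture is of the moment at which its call begins: read the wrist's pose just before it. get_calibration takes no time and is no camera call; for the wrist camera it gives the pose at the moment of the call.
- r.sign_off(): hands the job in; it is judged then, once.
The state is a dict: "clock": time; "joint_positions": joint angles; "qd": joint speeds; "effort": joint torques, N m; "eef_pos": TCP position; "ee_rot": TCP orientation; "ft_force": force on the tool from outside, world axes, zero at the start; "wrist_torque": the same for the moment, N m; "width": opening from 0.0 (shut) to 1.0 (fully open); "gripper_force": force on a finger pad.
Only numpy, scipy, OpenCV 4.12 (cv2) and the standard library are available. Lean on these libraries where they do the work, as an engineer would, in place of code of your own. Each camera call takes 0.05 s, during which the arm holds its last target. There are 200 camera calls.

### The job

Get the knock tester on the lab bench ready for its next test: draw its sprung hammer arm back by the red post until it is past the catch, without forcing it into the rubber buffer, then ease it gently onto the hair-trigger catch so that it stays cocked by itself and never snaps back. Then stand the white-capped vial upright in the tester's blue nest, leaving the arm cocked and the other things on the bench as they are.

Things in the scene. Friction and masses are not known exactly. Their poses are not given: they have to be found in the camera images.
- tester: Knock tester fixed on the bench: white base plate 270 (x) x 240 (y) x 15 mm, a steel arm swinging level on it. Origin: centre of the plate's underside. All but the red post is below 65 mm above the bench. 165 mm from the pivot, towards -x +y of the tester, a grey carriage holds the catch (brass tooth, 30 degree entry ramp, yellow trigger tab outside) and, behind it, the black buffer.
- pivot (a point): Point on the arm's vertical pivot axis, 46 mm above the bench, at (0, -70) mm in the tester's frame; axes as the tester's. The catch carriage is clamped anywhere on its arc and its place is not reported: the cocked arm rests at swing 1.07 to 1.37 rad. The tester's catch is a hair-trigger: touching its tab, or pressing the cocked arm forward (2 N at the post), fires it.
- swing (a joint): Angle of the hammer arm (rad): 0 at rest, growing as it is drawn, counter-clockwise from above (post going to the tester's -x). The arm's direction from the tester's +x is 0.960 rad + this. Spring force at the post: 2.5 N at rest, 6.5 N cocked. From about 0.15 rad before the cocked angle its roller rides up the catch's ramp (1 to 3 N more at the post), then the sprung tooth snaps up behind it.
- buffer (a joint): Compression (m) of the rubber buffer, 0 when free; it must stay below 0.004. The arm meets it 1.3 mm of post travel past the cocked position; it adds about 4.5 N per mm of post travel. Let go suddenly from the buffer, the arm slams onto the catch and fires it; eased forward at 10 mm/s or so until the catch bears all the load, it holds.
- post (a point): Centre of the top of the red upright post on the arm by which it is drawn: diameter 14 mm, 110 mm from the pivot, free for fingers from 54 to 101 mm above the bench (this point is at 101 mm). x axis along the arm outwards, y axis in the drawing direction.
- vial: Amber glass vial with a white cap and a paper label: body diameter 28 mm up to 42 mm, cap diameter 23 mm from 47 to 60 mm height, 60 mm high, 45 g, standing. Origin: centre of its underside, z up.
- nest (a point): Centre of the floor of the blue nest on the tester, 18 mm above the bench: a round cup, inner diameter 36 mm, outer 44 mm, its rim 17 mm above this floor. At rest the hammer hangs over it; with the arm cocked it is free from above.
- spare: Bystander: the same vial with a black cap. Origin: centre of its underside.
- beaker: Bystander: small glass beaker, 52 mm wide, 60 mm high, standing. Origin: centre of its underside.
- reagent: Bystander: amber reagent bottle with white cap, 76 mm wide, 170 mm high, standing. Origin: centre of its underside.

How it is judged:
By the outcome, as a careful person would: the job done as asked, in the order asked, and still so for the second after the job is handed in, with the robot touching nothing.
It also fails if it takes over 64 s, if anything falls off the work surface, if the arm or the gripper's body presses on something with over 40 N, if the wrist force passes 120 N, or if a joint passes its speed limit or range.

## Working session

There is one attempt and no reset: what is moved stays moved. The work goes in short steps, Python scripts to look and compute and a tool call to move; the robot and the scene stay as the last step left them, time stands still between calls to the robot, and variables do not carry over. Pictures are saved under pics/ and viewed, at most 12 in all, crops included, and the job is handed in when it is done.

Besides the shell and the picture viewer there is one more tool, called after "Emit:" as name(argument=value, ...) on one line, values as JSON. play_rows: Moves the arm, as the interface text tells. Its arguments: {"type":"object","properties":{"motion":{"type":"array"},"hand":{"type":"number"},"squeeze":{"type":"number"}},"required":["motion"]}

```bash
mkdir -p pics
cat > h.py <<'E'
import numpy as np, cv2
from workcell import state, viewer, r
def snap(n,f):
    c=viewer.get_calibration(n); im=viewer.camera(n); cv2.imwrite(f'pics/{f}.png',im[:,:,::-1]); return im,c
def ray(c,px):
    K=np.array([[c['fx'],0,c['cx']],[0,c['fy'],c['cy']],[0,0,1.]])
    u=cv2.undistortPoints(np.array(px,float).reshape(-1,1,2),K,np.array(c['dist_coeffs'],float)).reshape(-1,2)
    T=np.array(c['cam_to_world']); d=np.c_[u,np.ones(len(u))]@T[:3,:3].T
    return T[:3,3],d
def atz(c,px,z):
    o,d=ray(c,px); z=np.broadcast_to(z,len(d)); return o+d*((z-o[2])/d[:,2])[:,None]
def proj(c,P):
    K=np.array([[c['fx'],0,c['cx']],[0,c['fy'],c['cy']],[0,0,1.]])
    T=np.linalg.inv(np.array(c['cam_to_world']))
    return cv2.projectPoints(np.array(P,float).reshape(-1,3),cv2.Rodrigues(T[:3,:3])[0],T[:3,3],K,np.array(c['dist_coeffs'],float))[0].reshape(-1,2)
E
python3 - <<'E'
from h import *
np.set_printoptions(precision=4,suppress=True)
for n in ['top','scene']:
    im,c=snap(n,n+'1'); print(n,np.array(c['cam_to_world']),c['fx'])
print(state(),r.pinch_z)
E
```

```text
top [[ 0.0111 -0.9966  0.0817  0.4392]
 [-0.9998 -0.0123 -0.014  -0.0449]
 [ 0.015  -0.0816 -0.9966  0.9968]
 [ 0.      0.      0.      1.    ]] 421.05050756989243
scene [[-0.446   0.6235 -0.6422  1.2291]
 [ 0.8948  0.3254 -0.3055  0.2489]
 [ 0.0185 -0.7109 -0.703   0.8409]
 [ 0.      0.      0.      1.    ]] 458.04553455575274
{'clock': 0.1, 'joint_positions': array([ 1.212 ,  0.2765,  1.506 , -0.    ,  1.3607, -0.121 ]), 'qd': array([-0.0013, -0.0022, -0.0035, -0.0008, -0.0008, -0.0011]), 'effort': array([  0.0039, -40.5446, -23.7787,   0.0704,   0.0298,  -0.0001]), 'eef_pos': array([0.1353, 0.5584, 0.2047]), 'ee_rot': array([[-0.9719,  0.2355, -0.0006],
       [ 0.2355,  0.9719, -0.0015],
       [ 0.0002, -0.0016, -1.    ]]), 'ft_force': array([ 0.1386,  0.3353, -0.7308]), 'wrist_torque': array([-0.0204,  0.0394, -0.0177]), 'gripper_force': 0.0, 'width': 0.9987832287459797} -0.0188
```

View pics/top1.png

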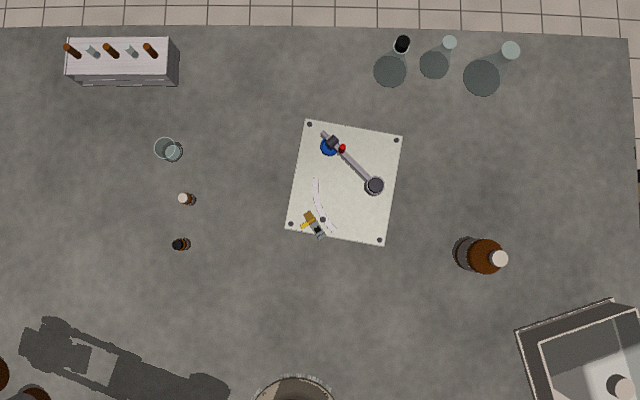

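View pics/scene1.png

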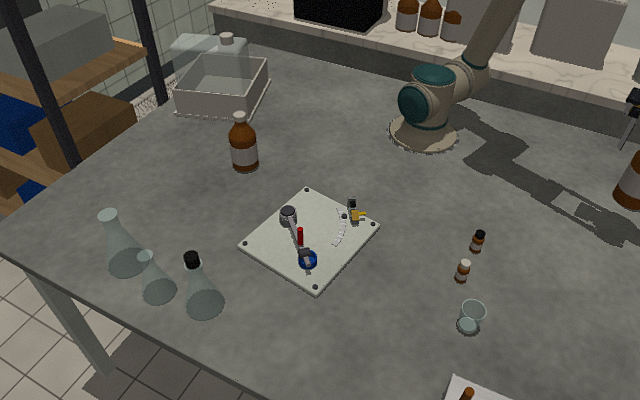

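```bash
cat > m.py <<'E'
from h import *
np.set_printoptions(precision=4,suppress=True)
im=cv2.imread('pics/top1.png'); c=viewer.get_calibration('top')
m=(im.min(2)>165).astype(np.uint8); m[:, :270]=0; m[:,420:]=0; m[:100]=0; m[260:]=0
cnt=max(cv2.findContours(m,0,1)[0],key=cv2.contourArea)
hull=cv2.convexHull(cnt).reshape(-1,2).astype(float)
P=atz(c,hull,0.015)[:,:2]*1000
R=cv2.minAreaRect(P.astype(np.float32)); print('plate',R)
b=cv2.boxPoints(R); print(b)
for n,bx in [('top',(270,105,410,255)),('top',(145,125,215,260)),('scene',(320,180,390,240))]:
    pass
t=cv2.resize(im[105:255,270:410],None,fx=4,fy=4,interpolation=cv2.INTER_CUBIC)
cv2.imwrite('pics/c1.png',t)
s=cv2.imread('pics/scene1.png')
cv2.imwrite('pics/c2.png',cv2.resize(s[175:345,230:490],None,fx=3,fy=3,interpolation=cv2.INTER_CUBIC))
E
python3 m.py
```

```text
plate ((562.0288696289062, -106.38700866699219), (234.54600524902344, 264.3052062988281), 80.36670684814453)
[[ 412.1151 -199.8917]
 [ 672.6934 -244.121 ]
 [ 711.9426  -12.8823]
 [ 451.3644   31.347 ]]
```

View pics/c1.png

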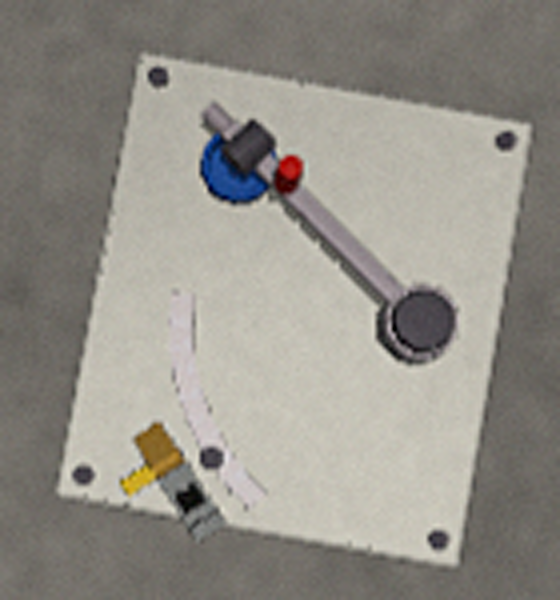

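View pics/c2.png

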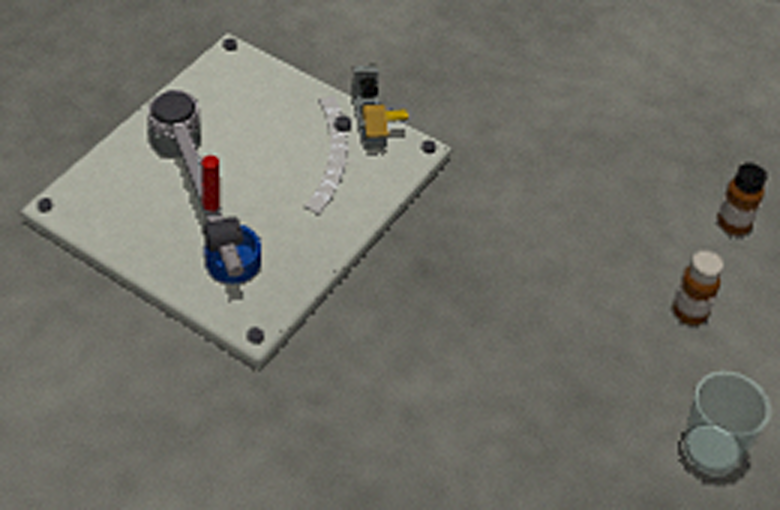

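```bash
cat > m2.py <<'E'
from h import *
from scipy.optimize import least_squares
np.set_printoptions(precision=1,suppress=True)
ims={n:cv2.imread(f'pics/{n}1.png').astype(int) for n in('top','scene')}
C={n:viewer.get_calibration(n) for n in ims}
def blob(n,f,box):
    x0,y0,x1,y1=box; s=ims[n][y0:y1,x0:x1]; v,u=np.nonzero(f(s[...,0],s[...,1],s[...,2])); return np.c_[u+x0,v+y0]
def cor(n,crop,k,o): return np.array(crop,float)/k+np.array(o)-.375
bolt_t=(np.array([(158,76),(506,140),(438,539),(84,474)])+.5)/4+[270,105]-.5
bolt_s=(np.array([(256,335),(45,205),(230,45),(429,147)])+.5)/3+[230,175]-.5
for n,b in(('top',bolt_t),('scene',bolt_s)): 
    p=atz(C[n],b,.018)[:,:2]*1000; print(n,'bolts',p.round(1).tolist(),'ctr',p.mean(0))
    e=p[0]-p[3]; print(' yaw',np.degrees(np.arctan2(e[1],e[0])), np.linalg.norm(e), np.linalg.norm(p[0]-p[1]))
red=lambda b,g,r:(r>110)&(g<60)&(b<60)
for n,box in(('top',(325,130,360,165)),('scene',(285,215,315,250))):
    B=blob(n,red,box); print(n,'red',len(B),B.min(0),B.max(0),B.mean(0))
    q=B[B[:,1]<=B[:,1].min()+ (4 if n=='scene' else 3)]
    print(' top approx',atz(C[n],[q.mean(0)],.101)*1000, 'mid', atz(C[n],[B.mean(0)],.0775)*1000)
wh=lambda b,g,r:(np.minimum(np.minimum(r,g),b)>150)
for n,box in(('top',(175,188,198,210)),('scene',(450,255,475,270))):
    B=blob(n,wh,box); print(n,'whitecap',len(B),B.min(0),B.max(0),atz(C[n],[B.mean(0)],.060)*1000,atz(C[n],[B.mean(0)],.0535)*1000)
bk=lambda b,g,r:(np.maximum(np.maximum(r,g),b)<40)
for n,box in(('top',(165,232,198,255)),('scene',(468,225,490,245))):
    B=blob(n,bk,box); print(n,'blackcap',len(B),B.min(0),B.max(0),atz(C[n],[B.mean(0)],.0535)*1000)
print('pivot cap',atz(C['top'],[((423.5)/4+269.5,(320.5)/4+104.5)],.063)*1000, atz(C['scene'],[((175.5)/3+229.5,(107)/3+174.5)],.063)*1000)
print('beaker', atz(C['top'],[(165,148)],.06)*1000)
E
python3 m2.py
```

```text
top bolts [[698.5, -23.0], [663.1, -229.9], [427.1, -189.4], [462.5, 16.6]] ctr [ 562.8 -106.4]
 yaw -9.521624963965513 239.30852700856715 209.91542552698274
scene bolts [[699.9, -24.1], [665.2, -230.6], [430.6, -190.0], [465.1, 15.9]] ctr [ 565.2 -107.2]
 yaw -9.661391312007197 238.11750852997008 209.41380132065714
top red 25 [340 144] [344 149] [342.  146.4]
 top approx [[628.9 -96.6 101. ]] mid [[632.2 -98.1  77.5]]
scene red 19 [297 227] [302 230] [299.6 228.5]
 top approx [[630.6 -98.4 101. ]] mid [[ 611.6 -109.4   77.5]]
top whitecap 63 [178 194] [186 201] [[515.7 258.1  60. ]] [[516.2 260.2  53.5]]
scene whitecap 34 [462 259] [470 265] [[517.8 256.   60. ]] [[511.9 256.   53.5]]
top blackcap 79 [173 239] [185 249] [[411.2 266.3  53.5]]
scene blackcap 78 [473 230] [484 239] [[413.1 264.2  53.5]]
pivot cap [[ 549.6 -174.2   63. ]] [[ 559.7 -170.3   63. ]]
beaker [[627.6 301.8  60. ]]
```

Emit:
play_rows(motion=[{"travel": [35, -47, 0], "twist": [0, 0, -8.6]}, {"travel": [35, -47, 0], "twist": [0, 0, -8.6]}, {"travel": [35, -47, 0], "twist": [0, 0, -8.6]}, {"travel": [35, -47, 0], "twist": [0, 0, -8.6]}, {"travel": [35, -47, 0], "twist": [0, 0, -8.6]}, {"travel": [35, -47, 0], "twist": [0, 0, -8.6]}, {"travel": [35, -47, 0], "twist": [0, 0, -8.6]}, {"travel": [35, -47, 0], "twist": [0, 0, -8.6]}, {"travel": [35, -47, 0], "twist": [0, 0, -8.6]}, {"travel": [35, -47, 0], "twist": [0, 0, -8.6]}, {"travel": [35, -47, 0], "twist": [0, 0, -8.6]}, {"travel": [35, -47, 0], "twist": [0, 0, -8.6]}], hand=0.45, squeeze=40)

```text
clock: 1.6
eef_pos: [0.5561, -0.0068, 0.2051]
ee_rot: [[0.456, 0.89, -0.0], [0.89, -0.456, 0.0], [0.0, -0.001, -1.0]]
ft_force: [0.2, 0.3, 0.4]
width: 0.452
gripper_force: 0.0
```

Run:
```python
from h import *
np.set_printoptions(precision=4,suppress=True)
s=state(); print(s['eef_pos'],np.degrees(np.arctan2(s['ee_rot'][1,1],s['ee_rot'][0,1])),s['joint_positions'],s['ft_force'],s['width'])
c=viewer.get_calibration('top')
for nm,p in dict(brass=(157,448),edge=(181,466),buf=(190,495),far=(205,530),tab=(130,485),slot_bolt=(211,457)).items():
    for z in(.03,.05):
        P=atz(c,[(p[0]/4+269.6,p[1]/4+104.6)],z)[0]*1000; d=P[:2]-[552.3,-175.8]
        print(nm,z,P.round(1),np.hypot(*d).round(1),'swing',(np.arctan2(d[1],d[0])%6.283-.96+np.radians(9.6)).round(3))
snap('wrist','w1')
```

```text
[ 0.5561 -0.0068  0.2051] -27.135567556774053 [-0.1376  0.2481  1.5451  0.0004  1.349   0.3359] [0.1509 0.3067 0.4254] 0.45241962278775544
brass 0.03 [477.7 -25.8  30. ] 167.6 swing 1.24
brass 0.05 [476.9 -26.2  50. ] 167.6 swing 1.245
edge 0.03 [467.5 -39.7  30. ] 160.4 swing 1.335
edge 0.05 [466.9 -39.8  50. ] 160.6 swing 1.339
buf 0.03 [451. -45.  30.] 165.5 swing 1.438
buf 0.05 [450.7 -45.   50. ] 165.6 swing 1.439
far 0.03 [431.1 -53.8  30. ] 172.0 swing 1.561
far 0.05 [431.2 -53.7  50. ] 172.0 swing 1.559
tab 0.03 [456.3 -10.6  30. ] 191.1 swing 1.305
tab 0.05 [455.9 -11.3  50. ] 190.7 swing 1.308
slot_bolt 0.03 [472.9 -56.8  30. ] 143.1 swing 1.367
slot_bolt 0.05 [472.2 -56.6  50. ] 143.7 swing 1.37
```

View pics/w1.png

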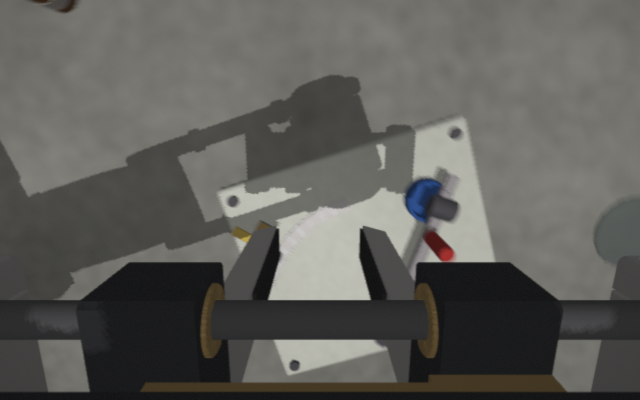

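Emit:
play_rows(motion=[{"travel": [24.5, -30, 0], "twist": [0, 0, -5.8]}, {"travel": [24.5, -30, 0], "twist": [0, 0, -5.8]}, {"travel": [24.5, -30.5, 0], "twist": [0, 0, -5.8]}, {"travel": [0, 0, 0], "twist": [0, 0, 0]}, {"travel": [0, 0, -40], "twist": [0, 0, 0]}, {"travel": [0, 0, -30], "twist": [0, 0, 0]}, {"travel": [0, 0, 0], "twist": [0, 0, 0]}])

```text
clock: 2.52
eef_pos: [0.6261, -0.094, 0.1329]
ee_rot: [[0.696, 0.718, -0.007], [0.718, -0.696, 0.002], [-0.003, -0.006, -1.0]]
ft_force: [-0.5, 0.7, 0.0]
width: 0.452
gripper_force: 0.0
```

Run:
```python
from h import *
np.set_printoptions(precision=4,suppress=True)
s=state(); print(s['eef_pos'],np.degrees(np.arctan2(s['ee_rot'][1,1],s['ee_rot'][0,1])),s['ft_force'],s['width'])
snap('wrist','w2')
```

```text
[ 0.6261 -0.094   0.1329] -44.13686455716271 [-0.4715  0.7102  0.0474] 0.4518475003321961
```

View pics/w2.png

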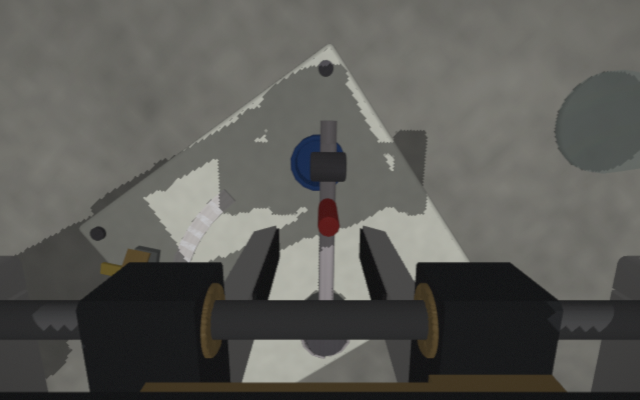

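Emit:
play_rows(motion=[{"travel": [1.5, -1.5, -25], "twist": [0, 0, 0]}, {"travel": [1.5, -1.5, -25], "twist": [0, 0, 0]}, {"travel": [0, 0, -15], "twist": [0, 0, 0]}, {"travel": [0, 0, 0], "twist": [0, 0, 0]}, {"travel": [0, 0, 0], "twist": [0, 0, 0]}])

```text
clock: 3.2
eef_pos: [0.6329, -0.0987, 0.0718]
ee_rot: [[0.697, 0.717, 0.002], [0.717, -0.697, -0.001], [0.001, 0.002, -1.0]]
ft_force: [-0.1, 0.3, 0.1]
width: 0.451
gripper_force: 0.0
```

```bash
cat > plan.py <<'E'
from h import *
import sys
# args: lead mm, list of swing angles -> rows from measured pose
piv=np.array([552.3,-175.8]); th0=np.radians(45.4)
def tgt(th,lead):
    a=th0+th; return piv+110*np.array([np.cos(a),np.sin(a)])+lead*np.array([-np.sin(a),np.cos(a)])
def info():
    s=state(); p=s['eef_pos'][:2]*1000; d=p-piv; R=s['ee_rot']; yaw=np.arctan2(R[1,1],R[0,1])
    th=yaw+np.pi/2-th0; a=th0+th; t=np.array([-np.sin(a),np.cos(a)]); n=np.array([np.cos(a),np.sin(a)])
    f=s['ft_force'][:2]
    print('t',round(s['clock'],2),'tcp',p.round(1),'z',round(s['eef_pos'][2]*1000,1),'yaw-swing',round(th,3),'tan',(d@t).round(2),'rad',(d@n).round(2),'Ft',(f@t).round(2),'Fr',(f@n).round(2),'w',round(s['width'],4),'gf',s['gripper_force'])
    return p,th
if __name__=='__main__':
    lead=float(sys.argv[1]); p,th=info()
    for a in map(float,sys.argv[2:]):
        q=tgt(a,lead); print((q-p).round(1),np.degrees(a-th).round(1)); p=q; th=a
E
python3 plan.py 6 0 0.08 0.16 .24 .32 .4 .48 .56 .64 .72 .8
```

```text
t 3.2 tcp [632.9 -98.7] z 71.8 yaw-swing 0.007 tan -3.98 rad 111.45 Ft 0.28 Fr 0.21 w 0.4515 gf 0.0
[-7.6  5.4] -0.4
[-6.8  5.6] 4.6
[-7.3  5. ] 4.6
[-7.6  4.4] 4.6
[-8.   3.8] 4.6
[-8.2  3.1] 4.6
[-8.5  2.5] 4.6
[-8.6  1.8] 4.6
[-8.7  1.1] 4.6
[-8.8  0.4] 4.6
[-8.8 -0.3] 4.6
```

Emit:
play_rows(motion=[{"travel": [-3.6, 2.5, -1], "twist": [0, 0, -0.4]}, {"travel": [-4, 3, 0], "twist": [0, 0, 0]}, {"travel": [-6.8, 5.6, 0], "twist": [0, 0, 4.6]}, {"travel": [-7.3, 5, 0], "twist": [0, 0, 4.6]}, {"travel": [-7.6, 4.4, 0], "twist": [0, 0, 4.6]}, {"travel": [-8, 3.8, 0], "twist": [0, 0, 4.6]}, {"travel": [-8.2, 3.1, 0], "twist": [0, 0, 4.6]}, {"travel": [-8.5, 2.5, 0], "twist": [0, 0, 4.6]}, {"travel": [0, 0, 0], "twist": [0, 0, 0]}], hand=0.28)

```text
clock: 4.32
eef_pos: [0.579, -0.0694, 0.0701]
ee_rot: [[0.293, 0.956, 0.003], [0.956, -0.293, -0.002], [-0.001, 0.004, -1.0]]
ft_force: [3.9, -2.1, -2.0]
width: 0.28
gripper_force: 1.9
```

```bash
python3 plan.py 6 .48 .56 .64 .72 .8 .85
```

```text
t 4.33 tcp [579.  -69.4] z 70.1 yaw-swing 0.481 tan 5.69 rad 109.59 Ft -4.31 Fr -0.91 w 0.2802 gf 1.8846293538808823
[-0.1  0.5] -0.0
[-8.6  1.8] 4.6
[-8.7  1.1] 4.6
[-8.8  0.4] 4.6
[-8.8 -0.3] 4.6
[-5.5 -0.6] 2.9
```

Emit:
play_rows(motion=[{"travel": [-8.6, 2, 0], "twist": [0, 0, 4.6]}, {"travel": [-8.7, 1.1, 0], "twist": [0, 0, 4.6]}, {"travel": [-8.8, 0.4, 0], "twist": [0, 0, 4.6]}, {"travel": [-8.8, -0.3, 0], "twist": [0, 0, 4.6]}, {"travel": [-5.5, -0.6, 0], "twist": [0, 0, 2.9]}, {"travel": [0, 0, 0], "twist": [0, 0, 0]}])

```text
clock: 5.08
eef_pos: [0.5398, -0.0666, 0.0702]
ee_rot: [[-0.073, 0.997, 0.005], [0.997, 0.073, -0.001], [-0.001, 0.005, -1.0]]
ft_force: [5.3, -1.7, -1.0]
width: 0.278
gripper_force: 2.5
```

```bash
python3 plan.py 6 .85 .89 .93 .97 1.01 1.05 1.09 1.13 1.17
```

```text
t 5.08 tcp [539.8 -66.6] z 70.2 yaw-swing 0.851 tan 4.57 rad 109.81 Ft -5.2 Fr -2.13 w 0.2775 gf 2.4520106613636017
[-1.3  0.1] -0.1
[-4.4 -0.6] 2.3
[-4.3 -0.8] 2.3
[-4.3 -1. ] 2.3
[-4.3 -1.2] 2.3
[-4.2 -1.3] 2.3
[-4.1 -1.5] 2.3
[-4.1 -1.7] 2.3
[-4.  -1.8] 2.3
```

Emit:
play_rows(motion=[{"travel": [-4.4, -0.5, 0], "twist": [0, 0, 2.3]}, {"travel": [-4.3, -0.8, 0], "twist": [0, 0, 2.3]}, {"travel": [-4.3, -1, 0], "twist": [0, 0, 2.3]}, {"travel": [-4.3, -1.2, 0], "twist": [0, 0, 2.3]}, {"travel": [-4.2, -1.3, 0], "twist": [0, 0, 2.3]}, {"travel": [0, 0, 0], "twist": [0, 0, 0]}])

```text
clock: 5.82
eef_pos: [0.5187, -0.0711, 0.0702]
ee_rot: [[-0.269, 0.963, 0.005], [0.963, 0.269, -0.0], [-0.001, 0.005, -1.0]]
ft_force: [7.1, 0.5, -2.3]
width: 0.279
gripper_force: 2.8
```

```bash
python3 plan.py 6 1.05 1.07 1.09 1.11 1.13 1.15 1.17 1.19 1.21 1.23 1.25
python3 - <<'E'
from h import *
im,c=snap('top','t2'); cv2.imwrite('pics/t2c.png',cv2.resize(im[170:260,280:400,::-1],None,fx=6,fy=6,interpolation=cv2.INTER_CUBIC))
E
```

```text
t 5.83 tcp [518.7 -71.1] z 70.2 yaw-swing 1.051 tan 4.13 rad 109.92 Ft -6.96 Fr -1.46 w 0.2791 gf 2.7762700617313385
[-1.7 -0.4] -0.1
[-2.1 -0.7] 1.1
[-2.1 -0.8] 1.1
[-2.  -0.8] 1.1
[-2.  -0.9] 1.1
[-2.  -0.9] 1.1
[-2.  -0.9] 1.1
[-2. -1.] 1.1
[-2. -1.] 1.1
[-1.9 -1. ] 1.1
[-1.9 -1.1] 1.1
```

View pics/t2c.png

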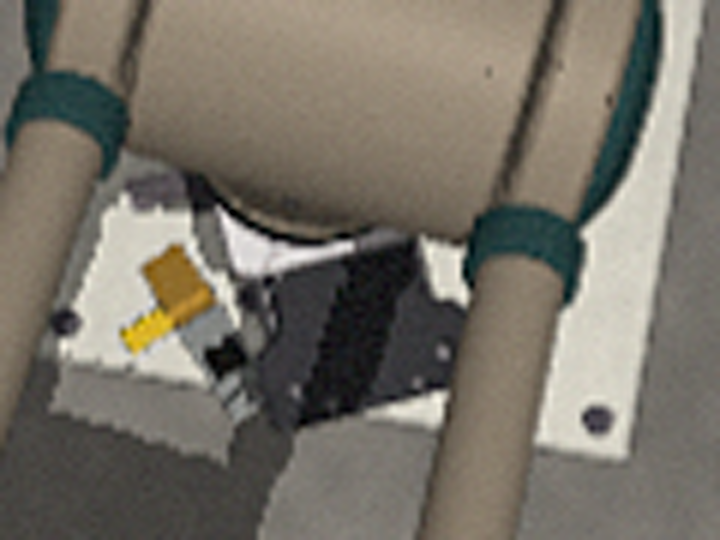

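Emit:
play_rows(motion=[{"travel": [-2.1, -0.7, 0], "twist": [0, 0, 1.1]}, {"travel": [-2.1, -0.8, 0], "twist": [0, 0, 1.1]}, {"travel": [0, 0, 0], "twist": [0, 0, 0]}])

```text
clock: 6.25
eef_pos: [0.5147, -0.0724, 0.0702]
ee_rot: [[-0.306, 0.952, 0.005], [0.952, 0.306, 0.0], [-0.001, 0.005, -1.0]]
ft_force: [5.6, -0.6, -2.0]
width: 0.276
gripper_force: 2.8
```

```bash
python3 plan.py 4 1.09 1.11 1.13 1.15
```

```text
t 6.25 tcp [514.7 -72.4] z 70.2 yaw-swing 1.09 tan 4.13 rad 109.97 Ft -5.11 Fr -2.29 w 0.2761 gf 2.844894155859947
[0.1 0.1] 0.0
[-2.1 -0.8] 1.1
[-2.  -0.8] 1.1
[-2.  -0.9] 1.1
```

Emit:
play_rows(motion=[{"travel": [-2.0, -0.8, 0], "twist": [0, 0, 1.1]}, {"travel": [0, 0, 0], "twist": [0, 0, 0]}])

```text
clock: 6.5
eef_pos: [0.5127, -0.0731, 0.0702]
ee_rot: [[-0.324, 0.946, 0.005], [0.946, 0.324, 0.0], [-0.001, 0.005, -1.0]]
ft_force: [6.2, 0.5, -3.3]
width: 0.28
gripper_force: 2.9
```

```bash
python3 plan.py 4 1.11 1.13 1.15 1.17
```

```text
t 6.5 tcp [512.7 -73.1] z 70.2 yaw-swing 1.109 tan 4.11 rad 110.01 Ft -6.04 Fr -1.54 w 0.2803 gf 2.879779189825058
[-0. -0.] 0.1
[-2.  -0.8] 1.1
[-2.  -0.9] 1.1
[-2.  -0.9] 1.1
```

Emit:
play_rows(motion=[{"travel": [-2.0, -0.8, 0], "twist": [0, 0, 1.1]}, {"travel": [-2.0, -0.9, 0], "twist": [0, 0, 1.1]}, {"travel": [-2.0, -0.9, 0], "twist": [0, 0, 1.2]}, {"travel": [0, 0, 0], "twist": [0, 0, 0]}])

```text
clock: 7.0
eef_pos: [0.5067, -0.0755, 0.0702]
ee_rot: [[-0.38, 0.925, 0.005], [0.925, 0.38, 0.001], [-0.001, 0.005, -1.0]]
ft_force: [5.7, 1.7, -2.3]
width: 0.282
gripper_force: 3.0
```

```bash
python3 plan.py 4 1.17 1.19 1.21 1.23 1.25
```

```text
t 7.0 tcp [506.7 -75.5] z 70.2 yaw-swing 1.168 tan 4.09 rad 110.06 Ft -5.91 Fr -0.64 w 0.2822 gf 2.9796302318573
[-0.1 -0.1] 0.1
[-2.  -0.9] 1.1
[-2. -1.] 1.1
[-2. -1.] 1.1
[-1.9 -1.1] 1.1
```

Emit:
play_rows(motion=[{"travel": [-2.0, -0.9, 0], "twist": [0, 0, 1.1]}, {"travel": [0, 0, 0], "twist": [0, 0, 0]}])

```text
clock: 7.25
eef_pos: [0.5048, -0.0764, 0.0702]
ee_rot: [[-0.397, 0.918, 0.006], [0.918, 0.397, 0.001], [-0.002, 0.005, -1.0]]
ft_force: [6.6, -0.3, -2.5]
width: 0.283
gripper_force: 3.0
```

```bash
python3 plan.py 4 1.19 1.21 1.23 1.25 1.27 1.29
```

```text
t 7.25 tcp [504.8 -76.4] z 70.2 yaw-swing 1.187 tan 4.11 rad 110.08 Ft -5.97 Fr -2.95 w 0.2825 gf 3.007395789027214
[-0.2 -0.2] 0.2
[-2. -1.] 1.1
[-2. -1.] 1.1
[-1.9 -1.1] 1.1
[-1.9 -1.1] 1.1
[-1.9 -1.1] 1.1
```

Emit:
play_rows(motion=[{"travel": [-2.0, -1.0, 0], "twist": [0, 0, 1.1]}, {"travel": [0, 0, 0], "twist": [0, 0, 0]}])

```text
clock: 7.5
eef_pos: [0.5028, -0.0774, 0.0702]
ee_rot: [[-0.415, 0.91, 0.006], [0.91, 0.415, 0.001], [-0.002, 0.005, -1.0]]
ft_force: [6.1, 0.5, -2.7]
width: 0.282
gripper_force: 3.0
```

```bash
python3 plan.py 4 1.21 1.23 1.25 1.27 1.29
```

```text
t 7.5 tcp [502.8 -77.4] z 70.2 yaw-swing 1.206 tan 4.19 rad 110.1 Ft -5.72 Fr -2.07 w 0.2816 gf 3.042624145746231
[-0.1 -0.2] 0.2
[-2. -1.] 1.1
[-1.9 -1.1] 1.1
[-1.9 -1.1] 1.1
[-1.9 -1.1] 1.1
```

Emit:
play_rows(motion=[{"travel": [-2.0, -1.0, 0], "twist": [0, 0, 1.2]}, {"travel": [-1.9, -1.1, 0], "twist": [0, 0, 1.2]}, {"travel": [0, 0, 0], "twist": [0, 0, 0]}])

```text
clock: 7.88
eef_pos: [0.4996, -0.0792, 0.0702]
ee_rot: [[-0.452, 0.892, 0.007], [0.892, 0.452, 0.001], [-0.002, 0.007, -1.0]]
ft_force: [7.8, 2.2, -3.4]
width: 0.279
gripper_force: 3.8
```

```bash
python3 plan.py 4 1.25 1.27 1.29 1.31 1.33 1.35
```

```text
t 7.88 tcp [499.6 -79.2] z 70.2 yaw-swing 1.248 tan 3.3 rad 110.02 Ft -7.94 Fr -1.6 w 0.2794 gf 3.8311725854873657
[-0.8 -0.5] 0.1
[-1.9 -1.1] 1.1
[-1.9 -1.1] 1.1
[-1.9 -1.2] 1.1
[-1.8 -1.2] 1.1
[-1.8 -1.2] 1.1
```

Emit:
play_rows(motion=[{"travel": [-1.9, -1.1, 0], "twist": [0, 0, 1.1]}, {"travel": [0, 0, 0], "twist": [0, 0, 0]}])

```text
clock: 8.12
eef_pos: [0.4977, -0.0801, 0.0702]
ee_rot: [[-0.469, 0.883, 0.007], [0.883, 0.469, 0.002], [-0.002, 0.007, -1.0]]
ft_force: [7.6, 2.1, -3.0]
width: 0.281
gripper_force: 3.9
```

```bash
python3 plan.py 4 1.27 1.28 1.29 1.30 1.31 1.33 1.35
```

```text
t 8.12 tcp [497.7 -80.1] z 70.2 yaw-swing 1.267 tan 3.29 rad 110.08 Ft -7.71 Fr -1.76 w 0.2812 gf 3.9200368523597717
[-0.9 -0.6] 0.2
[-0.9 -0.6] 0.6
[-0.9 -0.6] 0.6
[-0.9 -0.6] 0.6
[-0.9 -0.6] 0.6
[-1.8 -1.2] 1.1
[-1.8 -1.2] 1.1
```

Emit:
play_rows(motion=[{"travel": [-1.9, -1.2, 0], "twist": [0, 0, 1.2]}, {"travel": [-1.8, -1.2, 0], "twist": [0, 0, 1.1]}, {"travel": [-0.9, -0.7, 0], "twist": [0, 0, 0.6]}, {"travel": [0, 0, 0], "twist": [0, 0, 0]}])

```text
clock: 8.62
eef_pos: [0.4925, -0.0831, 0.0702]
ee_rot: [[-0.513, 0.858, 0.006], [0.858, 0.513, 0.002], [-0.001, 0.006, -1.0]]
ft_force: [7.3, 3.4, -1.9]
width: 0.285
gripper_force: 3.4
```

```bash
python3 plan.py 3.3 1.32 1.33 1.34 1.35 1.36 1.37 1.38 1.39
```

```text
t 8.62 tcp [492.5 -83.1] z 70.2 yaw-swing 1.318 tan 3.71 rad 110.19 Ft -8.04 Fr -0.82 w 0.285 gf 3.44071201980114
[ 0.2 -0.1] 0.1
[-0.9 -0.6] 0.6
[-0.9 -0.6] 0.6
[-0.9 -0.6] 0.6
[-0.9 -0.6] 0.6
[-0.9 -0.6] 0.6
[-0.9 -0.6] 0.6
[-0.9 -0.7] 0.6
```

Emit:
play_rows(motion=[{"travel": [-0.9, -0.6, 0], "twist": [0, 0, 0.6]}, {"travel": [-0.9, -0.6, 0], "twist": [0, 0, 0.6]}, {"travel": [0, 0, 0], "twist": [0, 0, 0]}])

```text
clock: 9.0
eef_pos: [0.4905, -0.0845, 0.0702]
ee_rot: [[-0.531, 0.847, 0.005], [0.847, 0.531, 0.002], [-0.001, 0.005, -1.0]]
ft_force: [6.0, 2.0, -2.1]
width: 0.283
gripper_force: 3.1
```

```bash
python3 plan.py 3.3 1.33 1.34 1.35 1.36 1.37 1.38 1.39
```

```text
t 9.0 tcp [490.5 -84.5] z 70.2 yaw-swing 1.339 tan 3.84 rad 110.21 Ft -6.13 Fr -1.48 w 0.2826 gf 3.097771927714348
[1.4 0.6] -0.5
[-0.9 -0.6] 0.6
[-0.9 -0.6] 0.6
[-0.9 -0.6] 0.6
[-0.9 -0.6] 0.6
[-0.9 -0.6] 0.6
[-0.9 -0.7] 0.6
```

Emit:
play_rows(motion=[{"travel": [-0.8, -0.6, 0], "twist": [0, 0, 0.5]}, {"travel": [0, 0, 0], "twist": [0, 0, 0]}])

```text
clock: 9.25
eef_pos: [0.4895, -0.0851, 0.0702]
ee_rot: [[-0.539, 0.842, 0.005], [0.842, 0.539, 0.001], [-0.001, 0.005, -1.0]]
ft_force: [5.9, 0.9, -0.9]
width: 0.281
gripper_force: 2.9
```

```bash
python3 plan.py 3.8
```

```text
t 9.25 tcp [489.5 -85.1] z 70.2 yaw-swing 1.347 tan 4.03 rad 110.27 Ft -5.47 Fr -2.37 w 0.2805 gf 2.859766110777855
```

Emit:
play_rows(motion=[{"travel": [-0.8, -0.6, 0], "twist": [0, 0, 0.5]}, {"travel": [0, 0, 0], "twist": [0, 0, 0]}])

```text
clock: 9.5
eef_pos: [0.4884, -0.0858, 0.0702]
ee_rot: [[-0.546, 0.838, 0.004], [0.838, 0.546, 0.001], [-0.001, 0.004, -1.0]]
ft_force: [6.0, 2.0, -0.6]
width: 0.284
gripper_force: 2.5
```

```bash
python3 plan.py 3.8
```

```text
t 9.5 tcp [488.4 -85.8] z 70.2 yaw-swing 1.356 tan 4.32 rad 110.31 Ft -6.09 Fr -1.64 w 0.2843 gf 2.5412971526384354
```

Emit:
play_rows(motion=[{"travel": [-0.8, -0.6, 0], "twist": [0, 0, 0.5]}, {"travel": [0, 0, 0], "twist": [0, 0, 0]}])

```text
clock: 9.75
eef_pos: [0.4868, -0.0868, 0.0701]
ee_rot: [[-0.555, 0.832, 0.003], [0.832, 0.555, 0.0], [-0.001, 0.003, -1.0]]
ft_force: [3.8, 1.0, 1.8]
width: 0.283
gripper_force: 1.9
```

```bash
python3 plan.py 3.8
```

```text
t 9.75 tcp [486.8 -86.8] z 70.1 yaw-swing 1.366 tan 5.15 rad 110.43 Ft -3.72 Fr -1.28 w 0.2835 gf 1.8784616142511368
```

Emit:
play_rows(motion=[{"travel": [-0.4, -0.3, 0], "twist": [0, 0, 0.2]}, {"travel": [0, 0, 0], "twist": [0, 0, 0]}])

```text
clock: 10.0
eef_pos: [0.485, -0.0873, 0.0698]
ee_rot: [[-0.558, 0.83, 0.0], [0.83, 0.558, 0.0], [-0.0, 0.0, -1.0]]
ft_force: [3.6, 1.2, 2.8]
width: 0.282
gripper_force: 1.6
```

```bash
python3 plan.py 3.8
```

```text
t 10.0 tcp [485.  -87.3] z 69.8 yaw-swing 1.371 tan 6.39 rad 111.01 Ft -3.62 Fr -1.03 w 0.2817 gf 1.6456707939505577
```

Emit:
play_rows(motion=[{"travel": [-0.4, -0.3, 0], "twist": [0, 0, 0.2]}, {"travel": [0, 0, 0], "twist": [0, 0, 0]}])

```text
clock: 10.25
eef_pos: [0.4849, -0.0874, 0.0697]
ee_rot: [[-0.561, 0.828, 0.001], [0.828, 0.561, 0.001], [-0.0, 0.001, -1.0]]
ft_force: [3.9, 2.7, 2.6]
width: 0.278
gripper_force: 2.5
```

```bash
python3 plan.py 3.8
```

```text
t 10.25 tcp [484.9 -87.4] z 69.7 yaw-swing 1.374 tan 6.11 rad 110.99 Ft -4.72 Fr 0.0 w 0.2783 gf 2.5101417303085327
```

Emit:
play_rows(motion=[{"travel": [0, 0, 0], "twist": [0, 0, 0]}, {"travel": [0, 0, 0], "twist": [0, 0, 0]}])

```text
clock: 10.5
eef_pos: [0.4849, -0.0874, 0.0697]
ee_rot: [[-0.561, 0.828, 0.001], [0.828, 0.561, 0.001], [-0.0, 0.001, -1.0]]
ft_force: [3.9, 3.2, 3.2]
width: 0.282
gripper_force: 2.5
```

```bash
python3 plan.py 3.8
python3 - <<'E'
from h import *
im,c=snap('scene','s2'); p=proj(c,[[.466,-.045,.04]])[0]; print(p)
u,v=p.astype(int); cv2.imwrite('pics/s2c.png',cv2.resize(im[v-45:v+45,u-60:u+60,::-1],None,fx=6,fy=6,interpolation=cv2.INTER_CUBIC))
E
```

```text
t 10.5 tcp [484.9 -87.4] z 69.7 yaw-swing 1.375 tan 6.11 rad 110.99 Ft -5.04 Fr 0.41 w 0.2818 gf 2.537597045302391
[350.74970347 209.65621398]
```

View pics/s2c.png

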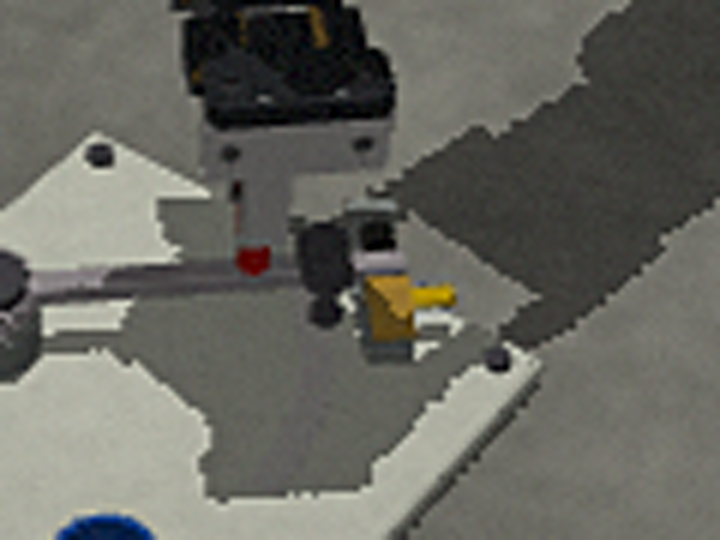

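Emit:
play_rows(motion=[{"travel": [-0.4, -0.3, 0], "twist": [0, 0, 0.2]}, {"travel": [0, 0, 0], "twist": [0, 0, 0]}])

```text
clock: 10.8
eef_pos: [0.4849, -0.0875, 0.0697]
ee_rot: [[-0.564, 0.826, 0.002], [0.826, 0.564, 0.001], [-0.0, 0.002, -1.0]]
ft_force: [4.6, 2.6, 2.7]
width: 0.282
gripper_force: 3.1
```

```bash
python3 plan.py 3.8
```

```text
t 10.8 tcp [484.9 -87.5] z 69.7 yaw-swing 1.378 tan 5.84 rad 110.96 Ft -5.23 Fr -0.42 w 0.2816 gf 3.07839497923851
```

Emit:
play_rows(motion=[{"travel": [-0.4, -0.3, 0], "twist": [0, 0, 0.2]}, {"travel": [0, 0, 0], "twist": [0, 0, 0]}])

```text
clock: 11.05
eef_pos: [0.4847, -0.0876, 0.0697]
ee_rot: [[-0.567, 0.824, 0.002], [0.824, 0.567, 0.001], [-0.0, 0.003, -1.0]]
ft_force: [5.7, 4.9, 2.2]
width: 0.283
gripper_force: 3.4
```

```bash
python3 plan.py 3.8
```

```text
t 11.05 tcp [484.7 -87.6] z 69.7 yaw-swing 1.381 tan 5.71 rad 110.96 Ft -7.5 Fr 0.83 w 0.283 gf 3.432023450732231
```

Emit:
play_rows(motion=[{"travel": [-0.4, -0.3, 0], "twist": [0, 0, 0.2]}, {"travel": [0, 0, 0], "twist": [0, 0, 0]}])

```text
clock: 11.3
eef_pos: [0.4843, -0.0879, 0.0697]
ee_rot: [[-0.57, 0.822, 0.002], [0.822, 0.57, 0.001], [-0.0, 0.003, -1.0]]
ft_force: [5.6, 4.4, 2.0]
width: 0.28
gripper_force: 3.4
```

```bash
python3 plan.py 3.8
```

```text
t 11.3 tcp [484.3 -87.9] z 69.7 yaw-swing 1.385 tan 5.79 rad 110.94 Ft -7.13 Fr 0.47 w 0.2804 gf 3.4389234334230423
```

Emit:
play_rows(motion=[{"travel": [-0.4, -0.3, 0], "twist": [0, 0, 0.2]}, {"travel": [0, 0, 0], "twist": [0, 0, 0]}])

```text
clock: 11.55
eef_pos: [0.4839, -0.0882, 0.0697]
ee_rot: [[-0.573, 0.82, 0.002], [0.82, 0.573, 0.001], [-0.0, 0.003, -1.0]]
ft_force: [6.4, 3.3, 1.6]
width: 0.283
gripper_force: 3.4
```

```bash
python3 plan.py 3.8
```

```text
t 11.55 tcp [483.9 -88.2] z 69.7 yaw-swing 1.388 tan 5.91 rad 110.97 Ft -7.16 Fr -0.97 w 0.2827 gf 3.4465865045785904
```

Emit:
play_rows(motion=[{"travel": [0.4, 0.3, 0], "twist": [0, 0, 0]}, {"travel": [0.4, 0.3, 0], "twist": [0, 0, 0]}, {"travel": [0.4, 0.3, 0], "twist": [0, 0, 0]}, {"travel": [0.4, 0.3, 0], "twist": [0, 0, 0]}, {"travel": [0.4, 0.3, 0], "twist": [0, 0, 0]}, {"travel": [0.4, 0.3, 0], "twist": [0, 0, 0]}])

```text
clock: 12.3
eef_pos: [0.4849, -0.0872, 0.0694]
ee_rot: [[-0.573, 0.819, -0.001], [0.819, 0.573, -0.0], [0.0, -0.001, -1.0]]
ft_force: [2.8, 0.8, 1.8]
width: 0.278
gripper_force: 1.5
```

```bash
python3 plan.py 3.8
```

```text
t 12.3 tcp [484.9 -87.2] z 69.4 yaw-swing 1.389 tan 4.41 rad 111.22 Ft -2.77 Fr -0.95 w 0.2783 gf 1.4968319982290268
```

Emit:
play_rows(motion=[{"travel": [0.4, 0.3, 0], "twist": [0, 0, 0]}, {"travel": [0.4, 0.3, 0], "twist": [0, 0, 0]}, {"travel": [0.4, 0.3, 0], "twist": [0, 0, 0]}, {"travel": [0.4, 0.3, 0], "twist": [0, 0, 0]}])

```text
clock: 12.8
eef_pos: [0.4855, -0.0857, 0.069]
ee_rot: [[-0.573, 0.819, -0.003], [0.819, 0.573, 0.0], [0.002, -0.002, -1.0]]
ft_force: [0.5, -0.7, -0.9]
width: 0.278
gripper_force: 0.0
```

```bash
python3 plan.py 3.8
```

```text
t 12.8 tcp [485.5 -85.7] z 69.0 yaw-swing 1.389 tan 3.03 rad 112.1 Ft -0.04 Fr -0.85 w 0.2784 gf 0.0
```

Emit:
play_rows(motion=[{"travel": [0.8, 0.6, 0], "twist": [0, 0, 0]}, {"travel": [0.8, 0.6, 0], "twist": [0, 0, 0]}, {"travel": [0.8, 0.6, 0], "twist": [0, 0, 0]}, {"travel": [0, 0, 0], "twist": [0, 0, 0]}, {"travel": [0, 0, 5], "twist": [0, 0, 0]}, {"travel": [0, 0, 15], "twist": [0, 0, 0]}, {"travel": [0, 0, 25], "twist": [0, 0, 0]}, {"travel": [0, 0, 25], "twist": [0, 0, 0]}, {"travel": [0, 0, 0], "twist": [0, 0, 0]}], hand=0.4)

```text
clock: 13.92
eef_pos: [0.4911, -0.0846, 0.1421]
ee_rot: [[-0.573, 0.819, 0.006], [0.819, 0.573, -0.002], [-0.005, 0.004, -1.0]]
ft_force: [0.4, 0.2, -0.3]
width: 0.398
gripper_force: 0.0
```

Run:
```python
from h import *
np.set_printoptions(precision=4,suppress=True)
s=state(); print(s['eef_pos'],np.degrees(np.arctan2(s['ee_rot'][1,1],s['ee_rot'][0,1])),s['joint_positions'])
```

```text
[ 0.4911 -0.0846  0.1421] 34.97591662085089 [-0.3104  0.2041  1.7704  0.0001  1.1611 -0.9209]
```

Emit:
play_rows(motion=[{"travel": [0, 10, 20], "twist": [0, 0, 0]}, {"travel": [3.5, 47, 0], "twist": [0, 0, 0]}, {"travel": [3.5, 47, 0], "twist": [0, 0, 0]}, {"travel": [3.5, 47, 0], "twist": [0, 0, 0]}, {"travel": [3.5, 47, 0], "twist": [0, 0, 0]}, {"travel": [3.5, 47, 0], "twist": [0, 0, 0]}, {"travel": [3.5, 47, 0], "twist": [0, 0, 0]}, {"travel": [4, 50, 0], "twist": [0, 0, 0]}, {"travel": [0, 0, 0], "twist": [0, 0, 0]}, {"travel": [0, 0, 0], "twist": [0, 0, 0]}], hand=0.55)

```text
clock: 15.18
eef_pos: [0.5136, 0.2573, 0.1586]
ee_rot: [[-0.574, 0.819, -0.002], [0.819, 0.574, -0.001], [-0.0, -0.002, -1.0]]
ft_force: [-0.7, 0.0, -0.5]
width: 0.549
gripper_force: 0.0
```

Run:
```python
from h import *
np.set_printoptions(precision=2,suppress=True)
s=state(); print(s['eef_pos']*1000)
im,c=snap('wrist','w3'); pv=proj(c,[[.516,.2575,.06]])[0]; print('pred',pv)
top,ct=snap('top','t3')
m=(im.min(2)>150).astype(np.uint8); n,l,st,ce=cv2.connectedComponentsWithStats(m)
for i in range(1,n):
    if st[i,4]>60: print(st[i],ce[i],atz(c,[ce[i]],.06)*1000)
# nest: blue blob in top
b=top.astype(int); v,u=np.nonzero((b[...,2]>90)&(b[...,0]<60)|((b[...,2]>b[...,0]*2)&(b[...,2]>60))); k=(u>300)&(u<360)&(v>120)&(v<165); q=np.c_[u[k],v[k]]
print('blue',len(q),q.min(0),q.max(0)); P=atz(ct,cv2.convexHull(q.astype(np.float32)).reshape(-1,2),.035)[:,:2]*1000
print('nest circle',cv2.minEnclosingCircle(P.astype(np.float32)), atz(ct,[q.mean(0)],.035)*1000)
a=cv2.resize(top[105:255,270:410],None,fx=3,fy=3,interpolation=cv2.INTER_CUBIC)
w=cv2.resize(im,(540,338)); out=np.zeros((450,960,3),np.uint8); out[:450,:420]=a; out[:338,420:]=w
cv2.imwrite('pics/m3.png',cv2.resize(out,(800,375))[:,:,::-1])
```

```text
[513.56 257.34 158.65]
pred [322.2  200.86]
[468 205  31  57 196] [487.63 232.93] [[642.59 313.21  60.  ]]
[436 206  26  28 200] [448.68 219.93] [[609.34 303.47  60.  ]]
[437 241  25  21  75] [445.92 253.75] [[626.3  279.54  60.  ]]
blue 261 [320 137] [338 154]
nest circle ((642.61669921875, -70.6933364868164), 21.589696884155273) [[642.41 -70.38  35.  ]]
```

View pics/m3.png

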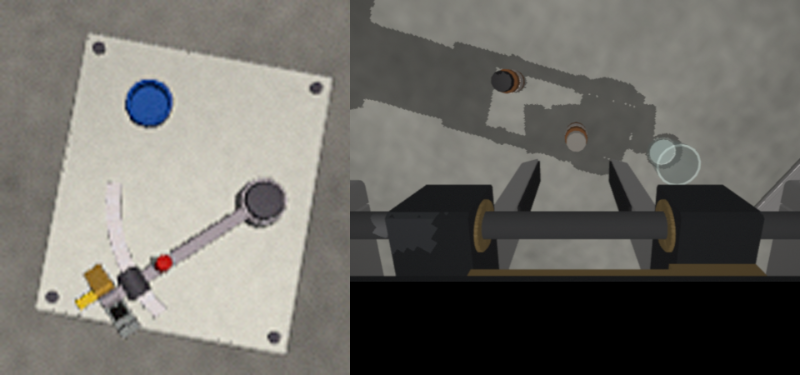

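Emit:
play_rows(motion=[{"travel": [1.2, 0, -40], "twist": [0, 0, 0]}, {"travel": [1.2, 0, -40], "twist": [0, 0, 0]}, {"travel": [0, 0, -30], "twist": [0, 0, 0]}, {"travel": [0, 0, -17], "twist": [0, 0, 0]}, {"travel": [0, 0, -10], "twist": [0, 0, 0]}, {"travel": [0, 0, 0], "twist": [0, 0, 0]}, {"travel": [0, 0, 0], "twist": [0, 0, 0]}])

```text
clock: 16.15
eef_pos: [0.5174, 0.2579, 0.0233]
ee_rot: [[-0.573, 0.82, 0.002], [0.82, 0.573, 0.001], [-0.0, 0.002, -1.0]]
ft_force: [-0.1, -0.1, 0.1]
width: 0.551
gripper_force: 0.0
```

Run:
```python
from h import *
np.set_printoptions(precision=2,suppress=True)
c=viewer.get_calibration('scene'); im=cv2.imread('pics/scene1.png')
im2=viewer.camera('scene'); b=im2.astype(int)
v,u=np.nonzero((b[...,2]>b[...,0]*2)&(b[...,2]>60)); k=(u>290)&(u<330)&(v>240)&(v<280); q=np.c_[u[k],v[k]].astype(np.float32)
print(len(q),q.min(0),q.max(0))
h=cv2.convexHull(q).reshape(-1,2)
# model: silhouette of cylinder r22 z15..35 -> compare hull
from scipy.optimize import minimize
t=np.linspace(0,2*np.pi,60)
def box(x):
    P=np.vstack([np.c_[x[0]+22*np.cos(t),x[1]+22*np.sin(t),np.full(60,z)] for z in(15,35)])/1000
    p=proj(c,P); return np.r_[p.min(0)-.0,p.max(0)]
obs=np.r_[q.min(0)-.5,q.max(0)+.5]
r=minimize(lambda x:((box(x)-obs)**2).sum(),[642,-71],method='Nelder-Mead'); print(r.x,r.fun)
print(state()['eef_pos']*1000)
```

```text
254 [298. 250.] [316. 268.]
[644.65 -73.2 ] 1.1818269539848023
[517.43 257.98  23.46]
```

Emit:
play_rows(motion=[{"travel": [-1, 0, -2.5], "twist": [0, 0, 0]}, {"travel": [0, 0, 0], "twist": [0, 0, 0]}])

```text
clock: 16.45
eef_pos: [0.5155, 0.258, 0.0201]
ee_rot: [[-0.573, 0.819, 0.0], [0.819, 0.573, 0.0], [-0.0, 0.0, -1.0]]
ft_force: [-0.4, -0.4, 0.2]
width: 0.551
gripper_force: 0.0
```

Emit:
play_rows(motion=[{"travel": [0, 0, 0], "twist": [0, 0, 0]}, {"travel": [0, 0, 0], "twist": [0, 0, 0]}, {"travel": [0, 0, 0], "twist": [0, 0, 0]}, {"travel": [0, 0, 0], "twist": [0, 0, 0]}, {"travel": [0, 0, 0], "twist": [0, 0, 0]}], hand=0.2, squeeze=12)

```text
clock: 17.08
eef_pos: [0.5157, 0.258, 0.02]
ee_rot: [[-0.573, 0.819, 0.0], [0.819, 0.573, 0.0], [0.0, 0.0, -1.0]]
ft_force: [-0.2, 0.9, -0.1]
width: 0.29
gripper_force: 12.0
```

Emit:
play_rows(motion=[{"travel": [0, 0, 20], "twist": [0, 0, 0]}, {"travel": [0, 0, 35], "twist": [0, 0, 0]}, {"travel": [8, -20, 35], "twist": [0, 0, 0]}, {"travel": [17, -45, 0], "twist": [0, 0, 0]}, {"travel": [17, -45, 0], "twist": [0, 0, 0]}, {"travel": [17, -45, 0], "twist": [0, 0, 0]}, {"travel": [17, -45, 0], "twist": [0, 0, 0]}, {"travel": [17, -45, 0], "twist": [0, 0, 0]}, {"travel": [17, -45, 0], "twist": [0, 0, 0]}, {"travel": [15, -30, 0], "twist": [0, 0, 0]}, {"travel": [2, -10, 0], "twist": [0, 0, 0]}, {"travel": [0, 0, 0], "twist": [0, 0, 0]}])

```text
clock: 18.58
eef_pos: [0.642, -0.0718, 0.1096]
ee_rot: [[-0.573, 0.82, -0.001], [0.82, 0.573, 0.001], [0.001, -0.001, -1.0]]
ft_force: [0.2, 0.3, -1.0]
width: 0.294
gripper_force: 12.0
```

Run:
```python
from h import *
np.set_printoptions(precision=2,suppress=True)
s=state(); print(s['eef_pos']*1000)
im,c=snap('wrist','w4'); b=im.astype(int)
v,u=np.nonzero((b[...,2]>b[...,0]*2)&(b[...,2]>b[...,1]*1.4)&(b[...,2]>40)); q=np.c_[u,v]
print(len(q),q.min(0),q.max(0)); t=np.linspace(0,2*np.pi,60)
for P in([642.6,-70.6],[643.6,-71.9],[644.7,-73.2]):
    p=proj(c,np.c_[P[0]+22*np.cos(t),P[1]+22*np.sin(t),np.full(60,35)]/1000); print(P,p.min(0),p.max(0))
    cv2.polylines(im,[p.astype(np.int32)],True,(255,255,0),1)
cv2.imwrite('pics/w4o.png',im[:,:,::-1])
```

```text
[641.96 -71.82 109.59]
1829 [293 177] [350 226]
[642.6, -70.6] [291.19 176.79] [350.95 234.63]
[643.6, -71.9] [291.33 179.03] [351.  236.7]
[644.7, -73.2] [291.59 181.33] [351.17 238.83]
```

View pics/w4o.png

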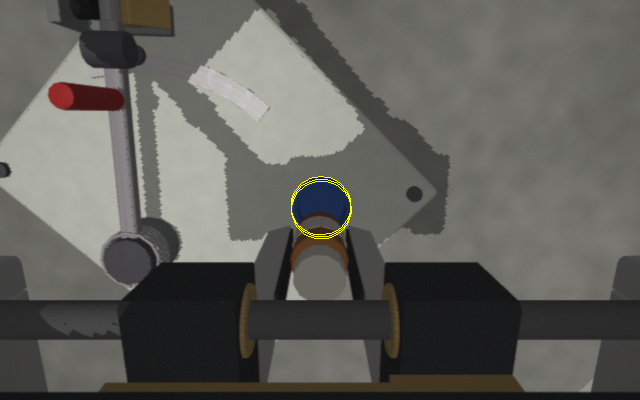

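Emit:
play_rows(motion=[{"travel": [1, 0.8, -20], "twist": [0, 0, 0]}, {"travel": [0, 0, -20], "twist": [0, 0, 0]}, {"travel": [0, 0, -12], "twist": [0, 0, 0]}, {"travel": [0, 0, -4], "twist": [0, 0, 0]}, {"travel": [0, 0, -4], "twist": [0, 0, 0]}, {"travel": [0, 0, -4], "twist": [0, 0, 0]}, {"travel": [0, 0, 0], "twist": [0, 0, 0]}])

```text
clock: 19.5
eef_pos: [0.6437, -0.0713, 0.046]
ee_rot: [[-0.573, 0.819, 0.0], [0.819, 0.573, 0.0], [-0.0, 0.0, -1.0]]
ft_force: [-0.3, -0.3, -0.8]
width: 0.293
gripper_force: 12.0
```

Vial is inside the cup with no side force; lower the last 7–8 mm slowly.

Emit:
play_rows(motion=[{"travel": [0, 0, -2], "twist": [0, 0, 0]}, {"travel": [0, 0, -2], "twist": [0, 0, 0]}, {"travel": [0, 0, -1.5], "twist": [0, 0, 0]}, {"travel": [0, 0, -1], "twist": [0, 0, 0]}, {"travel": [0, 0, -0.5], "twist": [0, 0, 0]}, {"travel": [0, 0, 0], "twist": [0, 0, 0]}, {"travel": [0, 0, 0], "twist": [0, 0, 0]}])

```text
clock: 20.38
eef_pos: [0.6437, -0.0712, 0.039]
ee_rot: [[-0.573, 0.819, 0.0], [0.819, 0.573, 0.0], [-0.0, 0.0, -1.0]]
ft_force: [-0.5, -1.6, -0.7]
width: 0.293
gripper_force: 12.0
```

Emit:
play_rows(motion=[{"travel": [0, 0, -0.5], "twist": [0, 0, 0]}, {"travel": [0, 0, -0.5], "twist": [0, 0, 0]}, {"travel": [0, 0, 0], "twist": [0, 0, 0]}])

```text
clock: 20.75
eef_pos: [0.6437, -0.0713, 0.038]
ee_rot: [[-0.573, 0.819, 0.0], [0.819, 0.573, 0.0], [-0.0, 0.0, -1.0]]
ft_force: [0.9, 0.3, -0.8]
width: 0.291
gripper_force: 12.0
```

Emit:
play_rows(motion=[{"travel": [0, 0, -0.5], "twist": [0, 0, 0]}, {"travel": [0, 0, 0], "twist": [0, 0, 0]}])

```text
clock: 21.0
eef_pos: [0.6437, -0.0713, 0.038]
ee_rot: [[-0.573, 0.819, 0.0], [0.819, 0.573, -0.0], [-0.0, 0.0, -1.0]]
ft_force: [-1.5, -0.6, 3.6]
width: 0.293
gripper_force: 12.0
```

Emit:
play_rows(motion=[{"travel": [0, 0, 0], "twist": [0, 0, 0]}, {"travel": [0, 0, 0], "twist": [0, 0, 0]}, {"travel": [0, 0, 0], "twist": [0, 0, 0]}, {"travel": [0, 0, 0], "twist": [0, 0, 0]}, {"travel": [0, 0, 5], "twist": [0, 0, 0]}, {"travel": [0, 0, 20], "twist": [0, 0, 0]}, {"travel": [0, 0, 30], "twist": [0, 0, 0]}, {"travel": [0, 0, 40], "twist": [0, 0, 0]}, {"travel": [0, 0, 40], "twist": [0, 0, 0]}, {"travel": [0, 40, 0], "twist": [0, 0, 0]}, {"travel": [0, 50, 0], "twist": [0, 0, 0]}, {"travel": [0, 60, 0], "twist": [0, 0, 0]}], hand=0.46)

```text
clock: 22.5
eef_pos: [0.6439, 0.0794, 0.1732]
ee_rot: [[-0.572, 0.82, 0.001], [0.82, 0.572, -0.0], [-0.001, 0.001, -1.0]]
ft_force: [0.4, -0.0, 0.6]
width: 0.459
gripper_force: 0.0
```

Emit:
play_rows(motion=[{"travel": [0, 50, 0], "twist": [0, 0, 0]}, {"travel": [0, 50, 0], "twist": [0, 0, 0]}, {"travel": [0, 0, 0], "twist": [0, 0, 0]}, {"travel": [0, 0, 0], "twist": [0, 0, 0]}])

```text
clock: 23.0
eef_pos: [0.6436, 0.1783, 0.1726]
ee_rot: [[-0.574, 0.819, 0.0], [0.819, 0.574, -0.001], [-0.001, -0.0, -1.0]]
ft_force: [0.2, -0.2, 0.5]
width: 0.463
gripper_force: 0.0
```

Run:
```python
from h import *
a,_=snap('top','t5'); b,_=snap('scene','s5')
a=cv2.resize(a[105:255,270:410],(420,450),interpolation=cv2.INTER_CUBIC); b=cv2.resize(b[175:325,240:400],(480,450),interpolation=cv2.INTER_CUBIC)
cv2.imwrite('pics/f.png',cv2.resize(np.hstack([a,b]),(800,400))[:,:,::-1])
```

```text
(no output)
```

View pics/f.png

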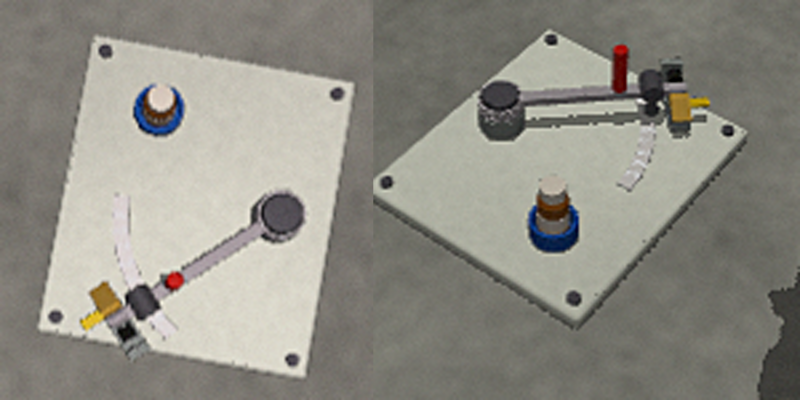

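Both views show the vial upright in the blue nest (left panel about (160,105), right panel about (553,210)). The arm is cocked between the tooth and the buffer, and the gripper is clear of everything.

```bash
python3 -c "
from workcell import r
print(r.sign_off())"
```

```text
the job is handed in; nothing more can be done
None
```

The hammer arm is cocked on its catch and held there by itself. The white-capped vial stands upright in the blue nest, nothing else on the bench was touched, and I handed the job in at about 23 s.

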